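# Isolate the microscope bench with the long stop bar

### The job

Shut the bench down by pressing the long stop bar fully in: press it from above near its centre, so that both ends go down evenly, until it reaches its stop, then let go; it stays in by itself. Leave the short bar on the smaller console alone.

Things in the scene. Friction and masses are not known exactly. Their poses are not given: they have to be found in the camera images.
- long_bar_mid (a point): The point to press: centre of the top face of the long stop bar, an aluminium bar 240 x 24 x 12 mm with black end caps, level along its own y axis (z up), above a fixed grey console 280 x 90 mm, 31 mm high. Top face 67 mm above the worktop when fully out, 52 mm fully in. The console stands left or right on the worktop, turned up to 12 degrees from square across the robot's front.
- long_bar_travel (a joint): How far the long bar as a whole is pressed straight down, m: 0 fully out, 0.015 fully in, on a hard stop; it may start up to 0.003 in. Pressing it takes about 8 N over the whole travel, against friction, with no spring: it stays where it is left.
- long_bar_tilt (a joint): Tilt of the long bar about the hinge pin under its centre, rad: 0 level, positive when its +y end is the higher. A spring of 12 N m/rad keeps it level; 8 N pressed 40 mm off centre tilts it 0.027 rad, which puts one end 6 mm lower than the other.
- short_bar_travel (a joint): How far the short bar is pressed down, m: 0 fully out, 0.015 fully in; starts at 0, to be left alone. This bar is like the long one but 110 mm long, at the same height, on a smaller grey console (150 x 90 mm) on the other side of the worktop. A fixed microscope 0.34 m tall stands between and behind the consoles, its eyepieces reaching forward to 0.52 m from the robot: pass it in front or above.

How it is judged:
By the outcome, as a careful person would: the job done as asked, in the order asked, and still so for the second after the job is handed in, with the robot touching nothing.
It also fails if it takes over 26 s, if anything falls off the work surface, if the arm or the gripper's body presses on something with over 40 N, if the wrist force passes 120 N, or if a joint passes its speed limit or range.

### The arm

A 6-joint arm with a two-finger parallel gripper is mounted at the origin on a cart in front of the work surface, level with it; the furniture and walls round the work are solid. World frame = base frame: x ahead of the robot, y to its left, z up, the work surface at z = 0. Lengths are in m, angles in rad, forces in N, time in s.
With the tool pointing down it reaches from about 0.35 to 0.975 m from the base axis. Payload 4.9 kg.
Tool frame: the origin (TCP) lies between the finger pads; the fingertips stand 19 mm ahead of it and the grasp point (between the pads) is the TCP; z points along the fingers, y is the direction in which the jaws open and shut (so a half turn about z gives the same grasp; the last joint's range is limited). The gripper opens to 85 mm and grips with 20 to 120 N. Pads are 22 mm wide; open, the fingers measure 114 mm over their backs; the gripper's body (76 mm by 85 mm) begins 54 mm behind the grasp point. The pads swing forward as they close: fully open they stand 13 mm farther back than shut.
Start: joints at [-1.239, 0.053, 1.613, -0, 1.476, -0.119], TCP at [0.272, -0.563, 0.25] pointing down, gripper open.
Joint ranges: [-3.01, 3.01], [-1.01, 2.22], [0.06, 2.58], [-1.02, 4.17], [0.09, 2.62], [-3.14, 3.14]. Speed limits (rad/s): [2.57, 2.57, 3.14, 3.14, 3.14, 3.14].

### API

Orientations are given as a unit quaternion [w, x, y, z].
In Python, from plant import state, grab_frame, calibration, job_done gives the robot as it stands. The module is installed in compiled form; this text tells all that it offers.
- The arm moves only by the tool servo_tool, never from a script. Its argument "deltas" is a list that holds one entry, the list of rows, each a list of 5 numbers: the finger opening in mm, from 0 to 85.4, then the shift along the world's x, y, z in mm, then the turn about the world's z in units of 6 degrees (1.0 is 6 degrees). A call has 1 to 5 rows; each row is the pose to reach, as a shift and turn from the pose commanded when the call began; what a row does not reach only later rows make up. A row lasts 1/8 s, in which the tool goes at most 62.5 mm and 10.7 degrees, less where a joint would pass 70% of its speed; a pose out of reach is approached as far as the arm can. A call with a gripper value outside its range is refused whole. The fingers move at their own pace and stop on an object; the grip force is fixed at half the most. Time passes only in rows, so rows that repeat a pose let the fingers close. It gives the time, the measured TCP pose, the force and the opening at its end, in the units of the state.
- state(): the state, without advancing time (a new reading comes with each control period).
- grab_frame(name): name is "side" or "top" or "wrist"; returns the picture (480x640x3 uint8, red, green, blue); there is no depth.
- calibration(name): a dict with "intrinsics" (3x3 intrinsics, pixels), "k1" (the pictures are not rectified: a ray, as slopes to the right and down, at radius r is drawn at 1 + k1 r^2 times it, then the intrinsics apply), "world_from_camera" (4x4, takes a point from camera to world coordinates). Camera axes: x right, y down, z forward; pixel columns grow to the right and rows downward; lengths in m; the calibration is good to about 2 mm. A picture is of the moment at which its call begins: read the wrist's pose just before it. calibration takes no time and is no camera call; for the wrist camera it gives the pose at the moment of the call.
- job_done(): hands the job in, once; it reports no verdict.
The state is a dict: "time": time; "joint_pos": joint angles; "joint_vel": joint speeds; "joint_efforts": joint torques, N m; "tool_pos": TCP position; "tool_rot": TCP orientation; "contact_force": force on the tool from outside, world axes, zero at the start; "ft_torque": the same for the moment, N m; "gripper_width": opening from 0.0 (shut) to 1.0 (fully open).
Only numpy, scipy, OpenCV 4.12 (cv2) and the standard library are available. Lean on these libraries where they do the work, as an engineer would, in place of code of your own. Each camera call takes 0.05 s, during which the arm holds its last target.

## Working session

There is one attempt and no reset: what is moved stays moved. The work goes in short steps, Python scripts to look and compute and a tool call to move; the robot and the scene stay as the last step left them, time stands still between calls to the robot, and variables do not carry over. Pictures are saved under pics/ and viewed, and the job is handed in when it is done.

Besides the shell and the picture viewer there is one more tool, called after "Emit:" by a JSON object that holds its "method" and its "body", one argument or row to a line. servo_tool: Moves the arm, as the interface text tells. Its arguments: {"type":"object","properties":{"deltas":{"type":"array","items":{"type":"array","items":{"type":"array","items":{"type":"number"}}}}},"required":["deltas"]}

```bash
mkdir -p pics; python3 - <<'E'
from plant import *
import cv2
for n in("top","side"):
    f=grab_frame(n); cv2.imwrite(f"pics/{n}0.png",f[:,:,::-1])
    print(n,calibration(n))
s=state();print(s["time"],s["tool_pos"],s["tool_rot"])
E
```

```text
top {'intrinsics': array([[434.74483708,   0.        , 316.1214288 ],
       [  0.        , 434.74483708, 240.76470343],
       [  0.        ,   0.        ,   1.        ]]), 'k1': -0.07337126510234283, 'world_from_camera': array([[ 0.15050766, -0.96705801,  0.20529552,  0.35366963],
       [-0.9886037 , -0.14789572,  0.02809946, -0.02794652],
       [ 0.00318852, -0.2071851 , -0.97829657,  0.97813183],
       [ 0.        ,  0.        ,  0.        ,  1.        ]])}
side {'intrinsics': array([[514.23537998,   0.        , 325.46218789],
       [  0.        , 514.23537998, 242.02492268],
       [  0.        ,   0.        ,   1.        ]]), 'k1': -0.12004106225934398, 'world_from_camera': array([[-0.99560077,  0.05307836, -0.07721266,  0.59138442],
       [ 0.09361206,  0.52842842, -0.84380103,  0.84004401],
       [-0.00398621, -0.847317  , -0.53107252,  0.62988971],
       [ 0.        ,  0.        ,  0.        ,  1.        ]])}
0.1 [ 0.27211757 -0.56208046  0.24919224] [-9.23450334e-04  9.74705500e-01  2.23491218e-01 -1.08127349e-04]
```

View pics/top0.png

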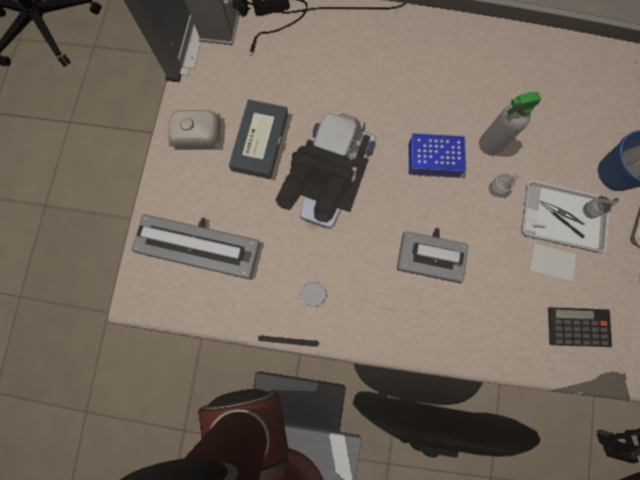

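View pics/side0.png

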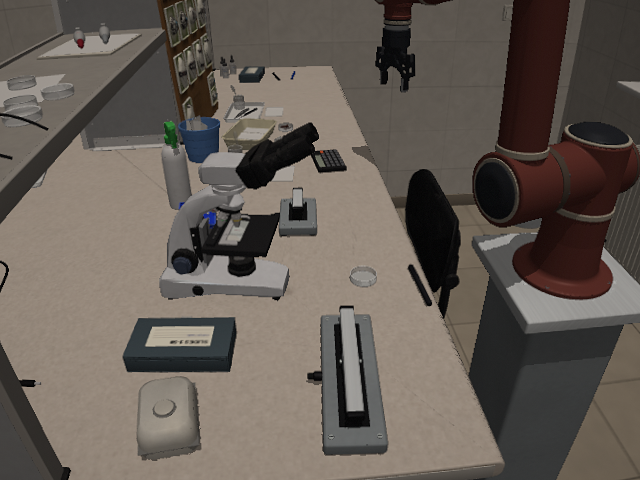

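The long bar is on the left: top view around (190,243), side view around (349,360). The short bar is on the right, at top-view (438,254). Next I segment the long bar in both views.

```bash
cat > h.py <<'E'
import numpy as np,cv2
from plant import *
def ray(c,uv):
    K=c["intrinsics"];d=np.array([c["k1"],0,0,0,0.])
    p=cv2.undistortPoints(np.array([[uv]],float),K,d)[0,0]
    T=c["world_from_camera"];r=T[:3,:3]@np.array([p[0],p[1],1]);return T[:3,3],r/np.linalg.norm(r)
def onz(c,uv,z):
    o,r=ray(c,uv);return o+r*(z-o[2])/r[2]
def tri(c1,u1,c2,u2):
    o,r=ray(c1,u1);p,q=ray(c2,u2)
    t=np.linalg.lstsq(np.stack([r,-q],1),p-o,rcond=None)[0]
    a=o+r*t[0];b=p+q*t[1];return (a+b)/2,np.linalg.norm(a-b)
E
python3 - <<'E'
from h import *
for n,(x0,y0,x1,y1),th in(("top",(120,205,270,285),165),("side",(310,295,395,460),150)):
    im=cv2.imread(f"pics/{n}0.png");g=im.min(2);m=np.zeros_like(g);m[y0:y1,x0:x1]=255
    hsv=cv2.cvtColor(im,cv2.COLOR_BGR2HSV)
    mk=((g>th)&(hsv[...,1]<25)&(m>0)).astype(np.uint8)
    N,l,st,ce=cv2.connectedComponentsWithStats(mk)
    i=1+np.argmax(st[1:,4]);print(n,st[i],ce[i])
    cs,_=cv2.findContours((l==i).astype(np.uint8),0,2)
    b=cv2.boxPoints(cv2.minAreaRect(cs[0]));c=calibration(n)
    for p in b: print(p,onz(c,p,.066).round(4))
    v=im.copy();cv2.drawContours(v,[b.astype(int)],0,(0,0,255),1);v[l==i]=v[l==i]//2+np.array([0,127,0],np.uint8)
    cv2.imwrite(f"pics/{n}_m.png",cv2.resize(v[y0:y1,x0:x1],None,fx=3.5 if n=="side" else 5,fy=3.5 if n=="side" else 5,interpolation=0))
    v=im[y0:y1,x0:x1];cv2.imwrite(f"pics/{n}_c.png",cv2.resize(v,None,fx=3.5 if n=="side" else 5,fy=3.5 if n=="side" else 5,interpolation=2))
E
```

```text
top [142 228  97  29 764] [191.19633508 242.26570681]
[141.5618  234.89888] [0.5006 0.3754 0.066 ]
[143.41574 226.86516] [0.5188 0.3755 0.066 ]
[238.50562 248.80898] [0.5026 0.1598 0.066 ]
[236.65167 256.8427 ] [0.4848 0.1605 0.066 ]
side [ 342  310   20  101 1015] [350.4729064  362.67093596]
[340.84442 310.09436] [0.5038 0.1646 0.066 ]
[353.08936 309.0948 ] [0.4826 0.1641 0.066 ]
[361.278   409.40594] [0.501  0.3792 0.066 ]
[349.03308 410.40552] [0.5179 0.3792 0.066 ]
```

View pics/top_m.png

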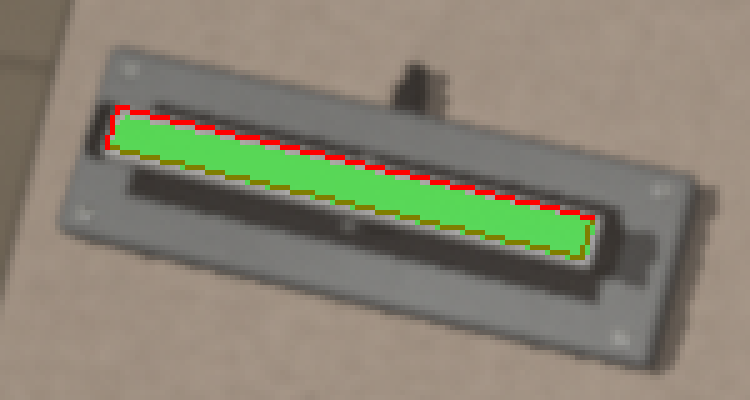

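View pics/side_m.png

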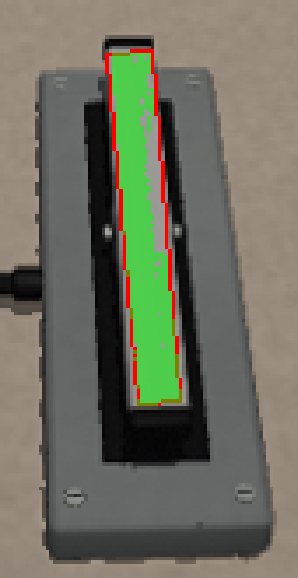

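View pics/top_c.png

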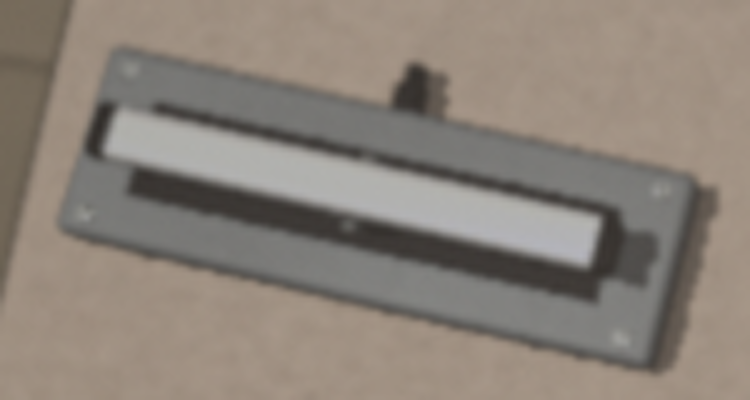

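View pics/side_c.png

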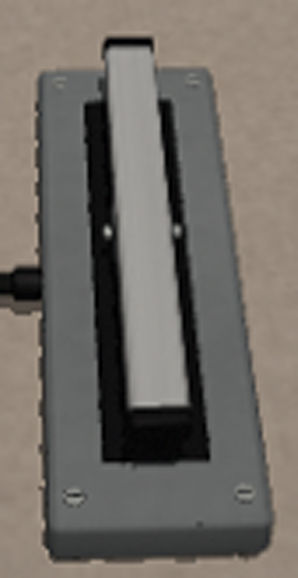

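Both views agree with the given sizes. The yaw is 4.2° and the visible aluminium is about 218 x 20 mm. At z = 0.066 the two views differ by 4 mm in y. They meet at z ≈ 0.063, which fits a bar starting about 3 mm in, so the centre is near (0.5015, 0.2685). I'll move there with shut fingers, passing in front of the microscope.

Emit:
{"method": "servo_tool", "body": {
  "deltas": [
    [[0, 18, 55, 0, 1.6], [0, 36, 110, 0, 3.2], [0, 54, 165, 0, 4.8], [0, 72, 220, 0, 6.4], [0, 90, 275, 0, 8]]
  ]
}}

```text
time: 0.72
tool_pos: [0.3624, -0.2856, 0.2498]
tool_rot: [-0.0, 0.798, 0.603, 0.0]
contact_force: [0.3, 0.3, 0.7]
gripper_width: 0.004
```

Emit:
{"method": "servo_tool", "body": {
  "deltas": [
    [[0, 8, 55, 0, 1], [0, 16, 110, 0, 2], [0, 24, 165, 0, 2], [0, 32, 220, 0, 2], [0, 40, 275, 0, 2]]
  ]
}}

```text
time: 1.35
tool_pos: [0.402, -0.0108, 0.25]
tool_rot: [0.0, 0.732, 0.681, 0.0]
contact_force: [2.2, 0.4, 0.3]
gripper_width: 0.002
```

Emit:
{"method": "servo_tool", "body": {
  "deltas": [
    [[0, 0, 55, 0, 0], [0, 0, 110, 0, 0], [0, 0, 165, 0, 0], [0, 0, 220, 0, 0], [0, 0, 280, 0, 0]]
  ]
}}

```text
time: 1.98
tool_pos: [0.4018, 0.2692, 0.25]
tool_rot: [0.0, 0.732, 0.681, -0.0]
contact_force: [0.6, -0.0, 0.6]
gripper_width: 0.003
```

Emit:
{"method": "servo_tool", "body": {
  "deltas": [
    [[0, 50, 0, 0, 0], [0, 99, -1, 0, 0], [0, 99, -1, -50, 0], [0, 99, -1, -100, 0], [0, 99, -1, -130, 0]]
  ]
}}

```text
time: 2.6
tool_pos: [0.4995, 0.2657, 0.1164]
tool_rot: [-0.001, 0.732, 0.681, -0.002]
contact_force: [-0.1, 0.6, 0.3]
gripper_width: -0.001
```

```bash
python3 - <<'E'
from h import *
s=state();print(s["tool_pos"],s["tool_rot"],s["contact_force"])
for n in("wrist","side","top"):
    f=grab_frame(n); cv2.imwrite(f"pics/{n}1.png",f[:,:,::-1])
    if n=="wrist": 
        c=calibration(n);print(c)
        im=f[:,:,::-1].copy()
im=cv2.imread("pics/side1.png")[270:470,280:430];cv2.imwrite("pics/side1c.png",cv2.resize(im,None,fx=3,fy=3))
E
```

```text
[0.49947765 0.26570309 0.11641455] [-0.00099666  0.73241147  0.68085736 -0.00238725] [-0.12117952  0.56007821  0.3387289 ]
{'intrinsics': array([[424.70669645,   0.        , 322.22296872],
       [  0.        , 424.70669645, 250.51198562],
       [  0.        ,   0.        ,   1.        ]]), 'k1': -0.03463373116998282, 'world_from_camera': array([[ 0.99730425, -0.06741503, -0.02897313,  0.50440398],
       [-0.07284727, -0.95702309, -0.28071352,  0.3351836 ],
       [-0.00880365,  0.2820674 , -0.9593542 ,  0.23659403],
       [ 0.        ,  0.        ,  0.        ,  1.        ]])}
```

View pics/wrist1.png

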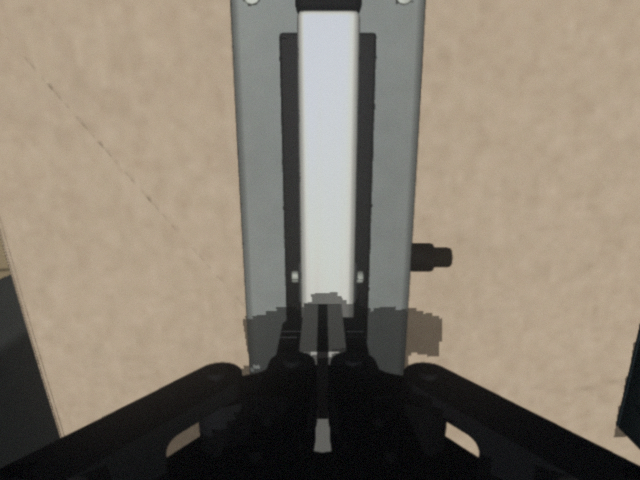

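View pics/side1c.png

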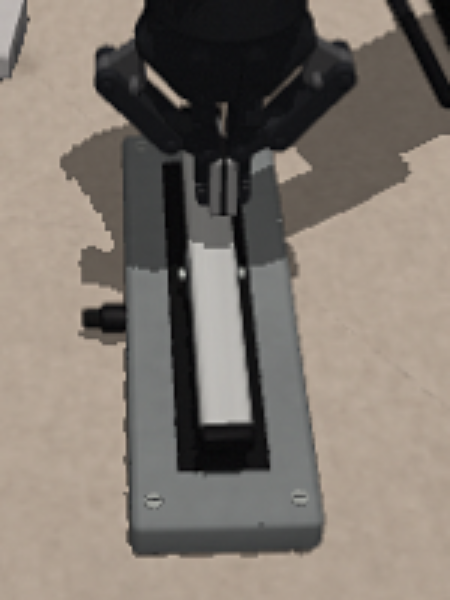

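The wrist view shows the hinge pin ends at (295,276) and (360,276), and the aluminium's +y end at about (330,10). I'll use these to check the centre.

```bash
python3 - <<'E'
from h import *
t,s,w=calibration("top"),calibration("side"),calibration("wrist")
tp=[(120+368/5,205+157/5),(120+348/5,205+225/5)]
sp=[(310+107/3.5,295+231/3.5),(310+177/3.5,295+231/3.5)]
wp=[(360,276),(295,276)]
for a,b,c in zip(tp,sp,wp):
    print("pin top-side",tri(t,a,s,b),"side-wrist",tri(s,b,w,c),"top-wrist",tri(t,a,w,c))
# aluminium +y end mid
te=(120+112/5,205+131/5); se=(310+158/3.5,295+408/3.5); we=(330,10)
tn=(120+598/5,205+240/5); sn=(310+131/3.5,295+47/3.5)
print("+y end",tri(t,te,s,se),tri(s,se,w,we),tri(t,te,w,we)); print("-y end",tri(t,tn,s,sn))
for z in(.063,.066):
  print(z,"wrist edges r200",[onz(w,p,z).round(4) for p in((301,200),(355,200))], "end",onz(w,we,z))
E
```

```text
pin top-side (array([0.5168946 , 0.26696921, 0.04863105]), np.float64(0.0015598292736670638)) side-wrist (array([0.51729793, 0.26583342, 0.04785383]), np.float64(0.0027178471176743167)) top-wrist (array([0.51792708, 0.26628109, 0.05011614]), np.float64(0.0010497645858066336))
pin top-side (array([0.48574913, 0.26958268, 0.04806097]), np.float64(0.0016483164155092717)) side-wrist (array([0.48564368, 0.26676315, 0.04503995]), np.float64(0.0024754050721259315)) top-wrist (array([0.48681779, 0.26857574, 0.05004162]), np.float64(0.0011566034914798577))
+y end (array([0.50946773, 0.37781559, 0.06093851]), np.float64(0.0006602343846227927)) (array([0.51045932, 0.37909042, 0.06259918]), np.float64(0.002163592770683538)) (array([0.51162962, 0.38174205, 0.0514975 ]), np.float64(0.0005800808992560691))
-y end (array([0.49291581, 0.15677761, 0.0626785 ]), np.float64(0.003177282469852858))
0.063 wrist edges r200 [array([0.4943, 0.3068, 0.063 ]), array([0.5171, 0.3052, 0.063 ])] end [0.5115138  0.37881431 0.063     ]
0.066 wrist edges r200 [array([0.4945, 0.3073, 0.066 ]), array([0.517 , 0.3057, 0.066 ])] end [0.51142193 0.37809536 0.066     ]
```

The checks agree on a centre of (0.5015, 0.2675) and a top face near z = 0.063. Now I descend.

Emit:
{"method": "servo_tool", "body": {
  "deltas": [
    [[0, 0, 0, -12, 0], [0, 0, 0, -24, 0], [0, 0, 0, -30, 0], [0, 0, 0, -34, 0], [0, 0, 0, -34, 0]]
  ]
}}

```text
time: 3.38
tool_pos: [0.5012, 0.2664, 0.0861]
tool_rot: [-0.0, 0.732, 0.681, -0.0]
contact_force: [-0.6, 0.1, -0.3]
gripper_width: -0.0
```

Emit:
{"method": "servo_tool", "body": {
  "deltas": [
    [[0, 0, 1, -2, 0], [0, 0, 1, -4, 0], [0, 0, 1, -6, 0], [0, 0, 1, -8, 0], [0, 0, 1, -8, 0]]
  ]
}}

```text
time: 4.0
tool_pos: [0.5017, 0.2677, 0.0798]
tool_rot: [0.0, 0.732, 0.681, 0.0]
contact_force: [-2.9, -1.6, 6.3]
gripper_width: -0.002
```

```bash
python3 - <<'E'
from h import *
s=state();print(s["tool_pos"],s["contact_force"],s["ft_torque"])
E
```

```text
[0.50172374 0.26774005 0.07975491] [-2.93781562 -1.55856345  6.34672942] [-0.13263009  0.43447573  0.01597956]
```

Contact at about 6–8 N, close to the stated 8 N. I'll keep pressing to the stop.

Emit:
{"method": "servo_tool", "body": {
  "deltas": [
    [[0, 0, 0, -2, 0], [0, 0, 0, -4, 0], [0, 0, 0, -6, 0], [0, 0, 0, -7, 0], [0, 0, 0, -7, 0]]
  ]
}}

```text
time: 4.62
tool_pos: [0.5017, 0.2677, 0.0728]
tool_rot: [0.0, 0.732, 0.681, 0.0]
contact_force: [-2.4, -1.1, 7.8]
gripper_width: -0.001
```

Emit:
{"method": "servo_tool", "body": {
  "deltas": [
    [[0, 0, 0, -1, 0], [0, 0, 0, -2, 0], [0, 0, 0, -2, 0]]
  ]
}}

```text
time: 5.0
tool_pos: [0.5017, 0.2677, 0.071]
tool_rot: [0.0, 0.732, 0.681, 0.0]
contact_force: [-3.8, -1.2, 7.4]
gripper_width: 0.002
```

Emit:
{"method": "servo_tool", "body": {
  "deltas": [
    [[0, 0, 0, -0.5, 0], [0, 0, 0, -1, 0], [0, 0, 0, -1, 0]]
  ]
}}

```text
time: 5.38
tool_pos: [0.5018, 0.2678, 0.0709]
tool_rot: [0.0, 0.732, 0.681, 0.0]
contact_force: [-6.4, -2.9, 12.6]
gripper_width: 0.0
```

Emit:
{"method": "servo_tool", "body": {
  "deltas": [
    [[0, 0, 0, -0.5, 0], [0, 0, 0, -1, 0], [0, 0, 0, -1, 0]]
  ]
}}

```text
time: 5.75
tool_pos: [0.5019, 0.2678, 0.0709]
tool_rot: [0.0, 0.732, 0.681, -0.0]
contact_force: [-8.1, -2.8, 17.7]
gripper_width: -0.0
```

```bash
python3 - <<'E'
from h import *
s=state();print(s["tool_pos"],s["contact_force"],s["ft_torque"])
E
```

```text
[0.50193123 0.26783128 0.07086006] [-8.06767309 -2.76997597 17.71102517] [-0.55973086  1.45411834 -0.00479686]
```

The tip is at z = 0.052 and the force rises with no further movement, so the bar is on its hard stop. Now I let go straight up.

Emit:
{"method": "servo_tool", "body": {
  "deltas": [
    [[0, 0, 0, 2, 0], [0, 0, 0, 5, 0], [0, 0, 0, 20, 0], [0, 0, 0, 60, 0], [0, 0, 0, 110, 0]]
  ]
}}

```text
time: 6.38
tool_pos: [0.5005, 0.2671, 0.1778]
tool_rot: [-0.0, 0.732, 0.681, -0.001]
contact_force: [1.1, -0.8, 0.4]
gripper_width: 0.003
```

Emit:
{"method": "servo_tool", "body": {
  "deltas": [
    [[0, -30, 0, 50, 0], [0, -80, 0, 60, 0], [0, -120, 0, 60, 0], [0, -120, 0, 60, 0], [0, -120, 0, 60, 0]]
  ]
}}

```text
time: 7.0
tool_pos: [0.3818, 0.2675, 0.2379]
tool_rot: [0.0, 0.732, 0.681, 0.001]
contact_force: [-0.3, 0.4, -0.7]
gripper_width: -0.002
```

```bash
python3 - <<'E'
from h import *
ims={}
for n in("side","top"):
    f=grab_frame(n)[:,:,::-1].copy(); ims[n]=f;cv2.imwrite(f"pics/{n}2.png",f)
s=state();print(s["time"],s["tool_pos"],s["contact_force"])
im=ims["side"][295:460,310:395];a=cv2.imread("pics/side0.png")[295:460,310:395]
cv2.imwrite("pics/cmp.png",cv2.resize(np.hstack([a,im]),None,fx=3.5,fy=3.5,interpolation=2))
im=ims["top"][205:285,120:270];a=cv2.imread("pics/top0.png")[205:285,120:270]
cv2.imwrite("pics/cmpt.png",cv2.resize(np.vstack([a,im]),None,fx=3.5,fy=3.5,interpolation=2))
E
```

```text
7.1 [0.3821063  0.26743072 0.23749924] [ 0.73348696 -0.05222795  0.46954411]
```

View pics/cmp.png

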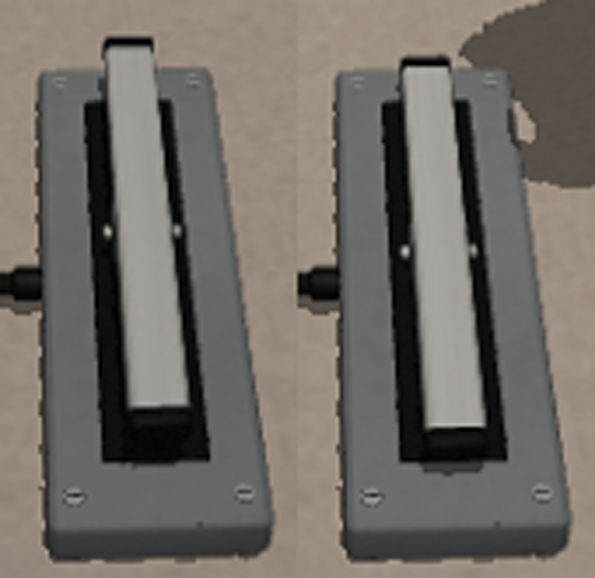

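View pics/cmpt.png

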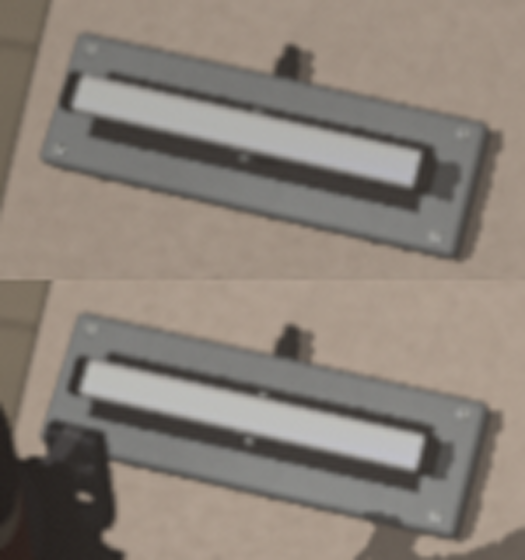

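View pics/side2.png

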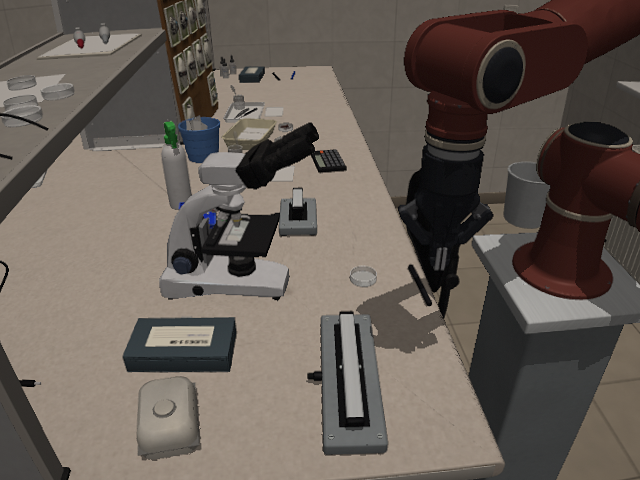

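The bar is lower by the same amount at both ends and at the pin: about 5.7 px in the side view, or roughly 11 mm. The short bar hasn't moved and the arm is clear, so I'm handing in.

```bash
python3 -c "
from plant import *
print(job_done(),state()['time'])"
```

```text
the job is handed in; nothing more can be done
the job is handed in; nothing more can be done
```

The long stop bar is pressed fully in and released. I pressed it from above with shut fingers at (0.502, 0.268), within about 1 mm of its measured centre, then lifted straight off.

- **On the stop:** it slid at about 6–8 N and stopped with the fingertips at z ≈ 0.052 m, the given fully-in height. The upward force then rose to about 18 N with no further movement.
- **Even and still in:** the last pictures show both ends and the hinge pin lower by the same amount, about 11 mm. That fits a bar that started 3–4 mm in. It stayed down after release.
- **Everything else:** the short bar looks untouched. I handed in at about 7.1 s, with the arm clear and contact force near zero.
- **Disagreement:** the camera views differed by up to about 4 mm along the bar if its top was taken at 66 mm. This mostly resolved at about 63 mm, and the hinge pin gave the same centre. One height estimate of the bar's +y end (top and wrist views) came out at 51 mm against 61–63 mm from the other view pairs, and I ignored it.

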